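# Shut the tablet tub and tuck its flap

## Task

Shut the lime green tub of dishwasher tablets: with the fingertips push its standing white flap over until it lies flat, then, keeping it pressed down, push it by its orange ridge away from the hinge until its edge is tucked fully under the dark green retaining lip, so that it stays shut when you let go. Only push with the fingers: do not lift, tip or shove the tub out of its place, and leave the other things on the counter where they are.

Things in the scene. Friction and masses are not known exactly. Their poses are not given: they have to be found in the camera images.
- tub: Lime green plastic tub of dishwasher tablets, loose, about 0.9 kg, 170 mm (x) by 130 mm (y), walls 85 mm high; origin under its centre on the counter. Its own +x is the side with the retaining lip, its -x the side with the flap hinge; it stands with its +x pointing roughly to the robot's right (world -y).
- flap_hinge (a point): Middle of the flap's hinge axis, fixed on the tub at (-80, 0, 89) mm in the tub's frame. The axis runs along the tub's y.
- lip_edge (a point): Middle of the lower inner edge of the dark green retaining lip, fixed on the tub at (69, 0, 97) mm. The lip is 90 mm wide (y) and 4 mm thick, its underside at 97 mm and its top at 101 mm above the counter; it overhangs from x = 69 mm to the small upright wall whose inner face is at x = 81 mm.
- ridge (a point): Middle of the top of the orange finger ridge on the flap's outer face (the upper face once the flap lies shut). The ridge is 70 mm long along the hinge direction, 6 mm thick, stands 9 mm proud of the face, and its centre line lies 110 mm from the hinge axis (plus the value of flap_slide). When the flap stands open the ridge faces away from the tub.
- flap_edge (a point): Middle of the free edge of the white flap, 142 mm from the hinge axis (plus the value of flap_slide). The flap is 104 mm wide and 4 mm thick, its middle plane passes through the hinge axis.
- flap (a joint): Angle of the flap in rad: 0 flat and shut over the tub, its top face then at 91 mm, 6 mm below the lip's underside; 1.57 upright; stop at 2.0. It starts standing open at 1.2 to 1.85. The hinge is slightly stiff (about 0.03 N m) and sprung: it stays where it is left when open, but if let go shut and untucked it springs up again to roughly 0.4 to 1.0 rad. Holding it flat takes under 1 N at the ridge.
- flap_slide (a joint): How far the flap has been slid in its own plane away from the hinge, through slotted hinge holes: 0 (as it starts, free edge 7 mm short of the lip when flat) to 0.016 m (fully home, free edge about 9 mm under the lip). It resists with about 1.5 N of friction and stays where it is left. If slid out more than 7 mm before it is flat, the edge lands on top of the lip.
- scoop: Small wooden scoop, loose, lying along its x, 165 mm long, 50 mm wide, 36 mm high, handle towards its -x; origin on the counter. A bystander.
- spoon_rest: Blue ceramic spoon rest, a loose shallow dish 88 mm across with a 55 mm tongue towards its -x, 16 mm high; origin under the middle of the dish. A bystander.
- glass_pot: Small glass storage pot with a cork lid, loose, 64 mm across, 75 mm high; origin under its centre. A bystander.
- mug: White mug, loose, 80 mm across plus a handle, 95 mm high; origin under its centre. A bystander.
- soap: Blue washing-up liquid bottle, loose, 56 mm across, 140 mm high; origin under its centre. A bystander.
Things that resemble listed ones, but are neither listed nor needed, are in the scene too. What is shaped like the tub but pink or red is not meant.

How it is judged:
By the outcome, as a careful person would: the job done as asked, in the order asked, and still so for the second after the job is handed in, with the robot touching nothing.
It also fails if it takes over 42 s, if anything falls off the work surface, if the arm or the gripper's body presses on something with over 40 N, if the wrist force passes 120 N, or if a joint passes its speed limit or range.

## Robot

A 7-joint arm with a two-finger parallel gripper is mounted at the origin on the work surface. World frame = base frame: x ahead of the robot, y to its left, z up, the work surface at z = 0. Lengths are in m, angles in rad, forces in N, time in s.
With the tool pointing down it reaches from about 0.4 to 0.875 m from the base axis. Payload 6.5 kg.
Tool frame: the origin (TCP) lies on the mounting face of the last link; the fingertips stand 166 mm ahead of it and the grasp point (between the pads) lies 147 mm ahead of it; x points along the fingers, z is the direction in which the jaws open and shut, and the axes are right-handed (so a half turn about x gives the same grasp; the last joint's range is limited). The gripper opens to 88 mm and grips with 3 to 60 N. Pads are 18 mm wide; open, the fingers measure 123 mm over their backs; the gripper's body (75 mm by 187 mm) begins 45 mm behind the grasp point.
Start: joints at [1.07, 0.536, -0.004, 1.538, 0.003, 1.067, -0.071], TCP at [0.274, -0.59, 0.405] pointing down, gripper open.
Joint ranges: [-2.7, 2.7], [-0.37, 2.16], [-1.27, 1.26], [0.24, 2.4], [-1.31, 4.45], [0.19, 1.91], [-2.76, 2.76]. Speed limits (rad/s): [2.39, 2.39, 3.14, 3.14, 3.14, 3.14, 3.14].

## Interface

Orientations are given as a unit quaternion [w, x, y, z].
In Python, from cell import bot gives the robot as it stands.
- The arm moves only by the tool move_arm, never from a script. Its argument "deltas" is a list of rows, each an object with "offset": the shift along the tool's x, y, z in mm, a list of three; "angular": the turn, a rotation vector about the tool's x, y, z in degrees, a list of three. In form: [{"offset": [tx, ty, tz], "angular": [wx, wy, wz]}, ...]. A call has 1 to 12 rows; each row is the pose to reach, as a shift and turn from the pose commanded when the call began, along the tool's axes at that moment; what a row does not reach only later rows make up. A row lasts 1/10 s, in which the tool goes at most 50 mm and 8.59 degrees, less where a joint would pass 70% of its speed; a pose out of reach is approached as far as the arm can. A call with a gripper value outside its range is refused whole. "fingers" is the closure in counts, from 0 (fully open) to 255 (shut), set as the call begins (left out, the last holds). The fingers move at their own pace and stop on an object; the grip force is fixed at half the most. Time passes only in rows, so rows that repeat a pose let the fingers close. It gives the time, the measured TCP pose, the force and the opening at its end, in the units of the state.
- bot.get_state(): the state, without advancing time (a new reading comes with each control period).
- bot.read_camera(name): name is "scene" or "top" or "wrist"; returns the picture (400x640x3 uint8, red, green, blue); there is no depth.
- bot.calibration(name): a dict with "fovy" (degrees; the focal length in pixels is half the picture's height over the tangent of half this angle, whatever the lens; pixels are square), "cx", "cy" (the principal point, pixels), "k1" (the pictures are not rectified: a ray, as slopes to the right and down, at radius r is drawn at 1 + k1 r^2 times it, then the intrinsics apply), "rvec" (rotation vector, rad) and "tvec" (3), from world to camera coordinates, as OpenCV has them; the wrist camera has in their place "tool_from_camera" (4x4, takes a point from camera to tool coordinates, whose origin is the TCP and whose axes are the tool frame's). Camera axes: x right, y down, z forward; pixel columns grow to the right and rows downward; lengths in m; the calibration is good to about 2 mm. A picture is of the moment at which its call begins: read the wrist's pose just before it. calibration takes no time and is no camera call.
- bot.finish_job(): hands the job in, once; it reports no verdict.
The state is a dict: "clock": time; "joint_positions": joint angles; "joint_velocities": joint speeds; "tau": joint torques, N m; "position": TCP position; "tool_rot": TCP orientation; "ft_force": force on the tool from outside, world axes, zero at the start; "moment": the same for the moment, N m; "opening": finger opening in m.
Only numpy, scipy, OpenCV 4.12 (cv2) and the standard library are available. Lean on these libraries where they do the work, as an engineer would, in place of code of your own. Each camera call takes 0.05 s, during which the arm holds its last target.

## Working session

There is one attempt and no reset: what is moved stays moved. The work goes in short steps, Python scripts to look and compute and a tool call to move; the robot and the scene stay as the last step left them, time stands still between calls to the robot, and variables do not carry over. Pictures are saved under pics/ and viewed, and the job is handed in when it is done.

Besides the shell and the picture viewer there is one more tool, called in YAML: its name, and indented under it one key for each argument. move_arm: Moves the arm, as the interface text tells. Its arguments: {"type":"object","properties":{"deltas":{"type":"array","items":{"type":"object","properties":{"offset":{"type":"array","items":{"type":"number"}},"angular":{"type":"array","items":{"type":"number"}}}}},"fingers":{"type":"number"}},"required":["deltas"]}

```bash
ls; mkdir -p pics; python3 - <<'E'
from cell import bot
import cv2,numpy as np
s=bot.get_state();print({k:np.round(v,3).tolist() for k,v in s.items()})
for n in ["scene","top","wrist"]:
    im=bot.read_camera(n);cv2.imwrite(f"pics/{n}0.png",im[:,:,::-1]);print(n,bot.calibration(n))
E
```

```text
pics
{'clock': 0.0, 'joint_positions': [1.07, 0.537, -0.004, 1.539, 0.003, 1.067, -0.071], 'joint_velocities': [-0.001, -0.0, 0.002, 0.001, -0.0, -0.001, -0.0], 'tau': [0.0, -57.099, 0.991, -25.161, -0.056, 0.018, 0.0], 'position': [0.274, -0.589, 0.404], 'tool_rot': [0.596, 0.381, 0.597, -0.38], 'ft_force': [-0.318, -0.352, -0.294], 'moment': [-0.006, -0.016, -0.001], 'opening': 0.088}
scene {'fovy': 57.023065664842626, 'cx': 313.43405645378647, 'cy': 197.55075620998966, 'k1': -0.059608575455871206, 'rvec': array([ 1.83684923,  1.70519952, -0.66149556]), 'tvec': array([-0.08058869, -0.32406311,  1.5574488 ])}
top {'fovy': 45.734130412061766, 'cx': 327.8127336331359, 'cy': 194.25501694476887, 'k1': -0.04432934555469474, 'rvec': array([ 2.10891749, -2.17345869,  0.12290524]), 'tvec': array([0.09167028, 0.57331404, 1.16373813])}
wrist {'fovy': 68.20367034885437, 'cx': 325.25042887741745, 'cy': 200.26435261124624, 'k1': -0.05240192176288743, 'tool_from_camera': array([[ 1.41114970e-04, -2.93507126e-01,  9.55956875e-01,
         1.97831593e-02],
       [-3.13605093e-04, -9.55956851e-01, -2.93507072e-01,
         7.64950985e-02],
       [ 9.99999941e-01, -2.58374703e-04, -2.26945152e-04,
        -9.61138850e-04],
       [ 0.00000000e+00,  0.00000000e+00,  0.00000000e+00,
         1.00000000e+00]])}
```

View pics/scene0.png

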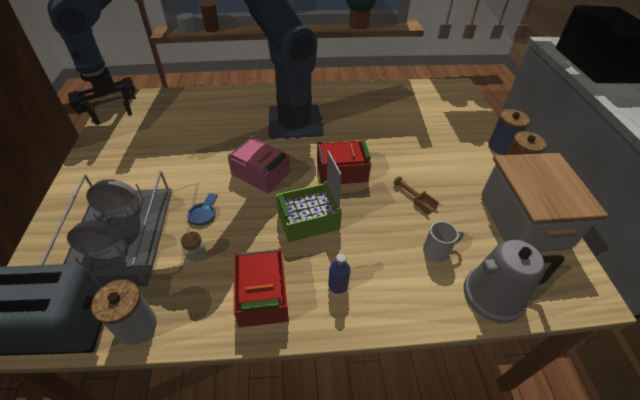

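View pics/top0.png

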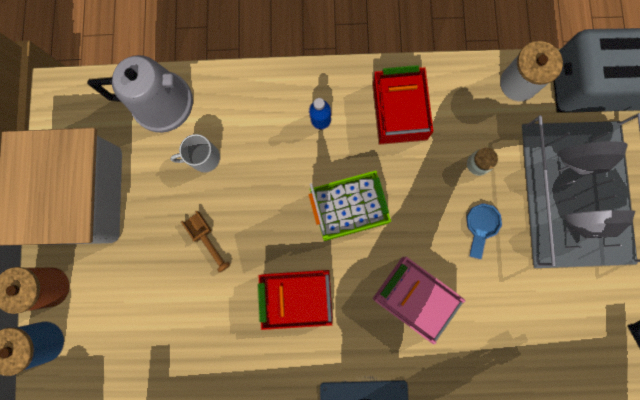

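View pics/wrist0.png

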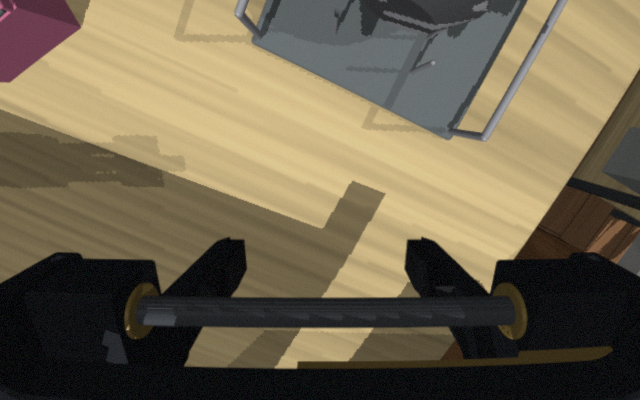

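The top view shows the lime tub at about (350,205), with the flap standing on its left (world +y) side near (318,212) and the lip on the right near (378,200). The scene view has it at about (310,210), with the flap's sheet at (334,182). I'll zoom in on both.

```bash
cat > h.py <<'E'
import numpy as np,cv2
from cell import bot
from scipy.spatial.transform import Rotation as R
def cam(n,st=None):
    c=bot.calibration(n);f=200/np.tan(np.radians(c['fovy'])/2)
    if 'rvec' in c: Rm=cv2.Rodrigues(np.array(c['rvec']))[0];t=np.array(c['tvec'])
    else:
        q=st['tool_rot'];T=np.eye(4);T[:3,:3]=R.from_quat([q[1],q[2],q[3],q[0]]).as_matrix();T[:3,3]=st['position']
        M=np.linalg.inv(T@c['tool_from_camera']);Rm=M[:3,:3];t=M[:3,3]
    return f,c['cx'],c['cy'],c['k1'],Rm,t
def proj(C,P):
    f,cx,cy,k,Rm,t=C
    p=np.atleast_2d(P)@Rm.T+t;s=p[:,:2]/p[:,2:];r2=(s**2).sum(1,keepdims=True)
    return s*(1+k*r2)*f+[cx,cy]
def ray(C,uv):
    f,cx,cy,k,Rm,t=C
    d=(np.array(uv,float)-[cx,cy])/f;s=d.copy()
    for _ in range(20): s=d/(1+k*(s**2).sum())
    return -Rm.T@t, Rm.T@np.array([s[0],s[1],1])
def atz(C,uv,z):
    o,d=ray(C,uv);return o+d*(z-o[2])/d[2]
def crop(src,dst,x0,y0,w,h,k):
    im=cv2.imread(src)[y0:y0+h,x0:x0+w];cv2.imwrite(dst,cv2.resize(im,None,fx=k,fy=k,interpolation=cv2.INTER_CUBIC))
E
python3 - <<'E'
from h import *
crop("pics/top0.png","pics/topc.png",295,160,110,90,7)
crop("pics/scene0.png","pics/scenec.png",265,140,110,110,5)
E
```

```text
(no output)
```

View pics/topc.png

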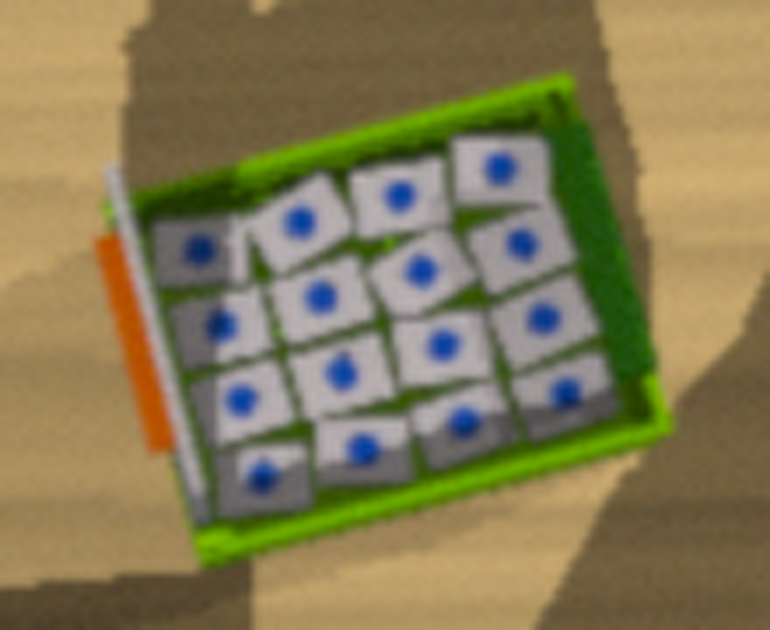

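View pics/scenec.png

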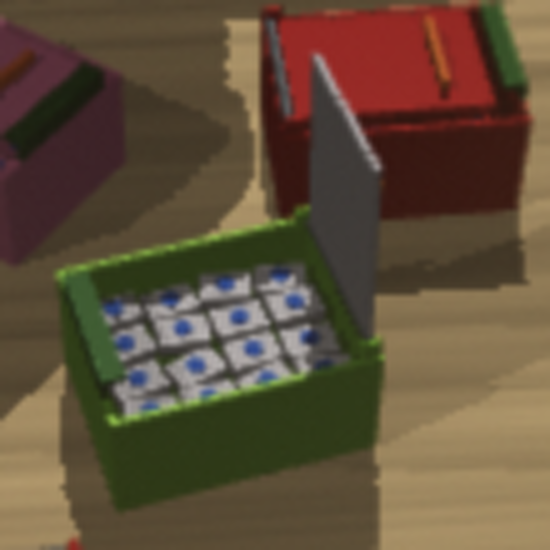

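```bash
cat > fit.py <<'E'
from h import *
from scipy.optimize import least_squares
T=cam("top");S=cam("scene")
def t(c):return (np.array(c)+.5)/7-.5+[295,160]
def s(c):return (np.array(c)+.5)/5-.5+[265,140]
def fl(r,y,h,th): # r along flap, h outward(upper when shut)
    return np.array([-80+r*np.cos(th)-h*np.sin(th),y,89+r*np.sin(th)+h*np.cos(th)])
obs=[(T,t((572,78)),lambda th:(85,65,85)),(T,t((670,430)),lambda th:(85,-65,85)),(T,t((205,562)),lambda th:(-85,-65,85)),
(T,t((97,240)),lambda th:fl(110,35,11,th)),(T,t((150,452)),lambda th:fl(110,-35,11,th)),(T,t((111,170)),lambda th:fl(142,52,0,th)),
(S,s((316,55)),lambda th:fl(142,52,-0,th)),(S,s((380,168)),lambda th:fl(142,-52,0,th)) ,
(S,s((120,508)),lambda th:(85,-65,0)),(S,s((380,445)),lambda th:(-85,-65,0)),(S,s((382,355)),lambda th:(-85,-65,85))]
obs=[o for o in obs]
def w(p,P):
    c,sn=np.cos(p[2]),np.sin(p[2]);P=np.array(P)/1000
    return np.array([p[0]+c*P[0]-sn*P[1],p[1]+sn*P[0]+c*P[1],P[2]])
def res(p): return np.concatenate([proj(C,w(p,g(p[3])))[0]-uv for C,uv,g in obs])
if __name__=="__main__":
    c=atz(T,(350,205),.085);r=least_squares(res,[c[0],c[1],-1.3,1.5],loss='soft_l1')
    p=r.x;print(p,np.degrees(p[2]));print(res(p).reshape(-1,2).round(1))
    for n,P in [('hinge',(-80,0,89)),('lip',(69,0,97)),('ridgeTop',fl(110,0,11,p[3])),('edge',fl(142,0,0,p[3]))]: print(n,w(p,P).round(4))
    print('tub x axis',np.cos(p[2]),np.sin(p[2]))
E
python3 fit.py
```

```text
[ 0.54260867  0.02246058 -1.34494284  1.53313045] -77.05954861959049
[[ -0.5  -0.3]
 [ -0.3   0.6]
 [ -1.9  -0.5]
 [ -0.5  -0.4]
 [ -0.1   0. ]
 [  0.2  -1.5]
 [ 12.3  22.9]
 [-12.9 -23.2]
 [-10.5 -30.4]
 [-13.7 -28.9]
 [-13.2 -28.7]]
hinge [0.5247 0.1004 0.089 ]
lip [ 0.5581 -0.0448  0.097 ]
ridgeTop [0.5232 0.1071 0.1993]
edge [0.5259 0.0952 0.2309]
tub x axis 0.22393825124580352 -0.9746033345053624
```

Top fits well. I labelled the scene-view y signs backwards (that camera faces the robot), so I'll fix those.

```bash
sed -i 's/(S,s((316,55)),lambda th:fl(142,52,-0,th)),(S,s((380,168)),lambda th:fl(142,-52,0,th))/(S,s((316,55)),lambda th:fl(142,-52,0,th)),(S,s((380,168)),lambda th:fl(142,52,0,th))/; s/(85,-65,0)),(S/(85,65,0)),(S/; s/th:(-85,-65,0)/th:(-85,65,0)/; s/(S,s((382,355)),lambda th:(-85,-65,85))/(S,s((382,355)),lambda th:(-85,65,85))/' fit.py; python3 fit.py; python3 -c "
from h import *
s=bot.get_state();q=s['tool_rot'];print(R.from_quat([q[1],q[2],q[3],q[0]]).as_matrix().round(3))"
```

```text
[ 0.54239274  0.02113369 -1.33541507  1.54497461] -76.51364755194243
[[-0.3 -0.5]
 [ 0.4  0.2]
 [-1.  -0.1]
 [-0.5  0.2]
 [ 0.1  0.6]
 [-0.1 -0.8]
 [-0.3 -0.9]
 [-0.4 -0.1]
 [-0.6  0.3]
 [-0.9 -0.2]
 [ 0.5  0.2]]
hinge [0.5237 0.0989 0.089 ]
lip [ 0.5585 -0.046   0.097 ]
ridgeTop [0.5218 0.1069 0.1992]
edge [0.5246 0.0954 0.231 ]
tub x axis 0.23321374385837135 -0.972425498264809
[[-0.001  0.907  0.421]
 [ 0.001  0.421 -0.907]
 [-1.    -0.    -0.001]]
```

The tub fits to under 1 px in both views: (0.542, 0.021), yaw −76.5°, flap at 1.545 rad. Next step is to shut the fingers, turn the jaw axis along the hinge, and go behind the flap, above it first.

```bash
cat > go.py <<'E'
from h import *
import sys
X0,Y0,YAW=0.5424,0.0211,-1.3354
def tipworld(x,y,z): # mm tub frame -> TCP world with tip centre there, tool down
    c,s=np.cos(YAW),np.sin(YAW)
    return np.array([X0+(c*x-s*y)/1000,Y0+(s*x+c*y)/1000,z/1000+.166])
def cur():
    s=bot.get_state();q=s['tool_rot'];return s,R.from_quat([q[1],q[2],q[3],q[0]]).as_matrix(),np.array(s['position'])
def RT():
    z=np.array([-np.sin(YAW),np.cos(YAW),0]);x=np.array([0,0,-1.]);return np.c_[x,np.cross(z,x),z]
def report():
    s,M,p=cur();c,sn=np.cos(YAW),np.sin(YAW);t=p+.166*M[:,0];d=t[:2]-[X0,Y0]
    F=np.array(s['ft_force'])
    print('clk',round(s['clock'],2),'tip tub mm',(1000*np.array([c*d[0]+sn*d[1],-sn*d[0]+c*d[1],t[2]])).round(1),'F tub',np.round([c*F[0]+sn*F[1],-sn*F[0]+c*F[1],F[2]],2),'rot err deg',np.degrees(R.from_matrix(M.T@RT()).as_rotvec()).round(1),'open',round(s['opening'],4))
def delta(x,y,z):
    s,M,p=cur();print('to',(x,y,z),'off',(1000*M.T@(tipworld(x,y,z)-p)).round(1),'ang',np.degrees(R.from_matrix(M.T@RT()).as_rotvec()).round(1))
if __name__=="__main__":
    report()
    a=[float(v) for v in sys.argv[1:]]
    for i in range(0,len(a),3): delta(*a[i:i+3])
E
python3 go.py -135 0 290
```

```text
clk 0.15 tip tub mm [ 530.7 -403.7  238. ] F tub [-0.35  0.07  0.76] rot err deg [-78.6  -0.1  -0. ] open 0.0882
to (-135.0, 0.0, 290.0) off [ -51.3  527.6 -572.8] ang [-78.6  -0.1  -0. ]
```

move_arm:
  deltas:
    - {"offset": [-50,0,0],"angular": [0,0,0]}
    - {"offset": [-70,30,-40],"angular": [-8,0,0]}
    - {"offset": [-70,528,-573],"angular": [-78.6,0,0]}
    - {"offset": [-70,528,-573],"angular": [-78.6,0,0]}
    - {"offset": [-70,528,-573],"angular": [-78.6,0,0]}
    - {"offset": [-70,528,-573],"angular": [-78.6,0,0]}
    - {"offset": [-70,528,-573],"angular": [-78.6,0,0]}
    - {"offset": [-70,528,-573],"angular": [-78.6,0,0]}
    - {"offset": [-70,528,-573],"angular": [-78.6,0,0]}
    - {"offset": [-70,528,-573],"angular": [-78.6,0,0]}
    - {"offset": [-70,528,-573],"angular": [-78.6,0,0]}
    - {"offset": [-70,528,-573],"angular": [-78.6,0,0]}
  fingers: 255

```text
clock: 1.35
position: [0.4389, -0.067, 0.4744]
tool_rot: [0.702, -0.084, 0.702, 0.083]
ft_force: [1.1, 0.1, -0.5]
opening: 0.0007
```

```bash
python3 go.py -135 0 300
```

```text
clk 1.35 tip tub mm [  61.6 -121.2  308.4] F tub [ 0.12  1.12 -0.53] rot err deg [0.1 0.  0. ] open 0.0007
to (-135.0, 0.0, 300.0) off [  8.3 196.4 121.4] ang [0.1 0.  0. ]
```

move_arm:
  deltas:
    - {"offset": [8,196,121],"angular": [0,0,0]}
    - {"offset": [8,196,121],"angular": [0,0,0]}
    - {"offset": [8,196,121],"angular": [0,0,0]}
    - {"offset": [8,196,121],"angular": [0,0,0]}
    - {"offset": [8,196,121],"angular": [0,0,0]}
    - {"offset": [8,196,121],"angular": [0,0,0]}
    - {"offset": [8,196,121],"angular": [0,0,0]}
    - {"offset": [8,196,121],"angular": [0,0,0]}

```text
clock: 2.15
position: [0.5107, 0.1485, 0.466]
tool_rot: [0.702, -0.083, 0.702, 0.082]
ft_force: [1.0, 0.4, -0.3]
opening: 0.0006
```

```bash
python3 go.py -135 0 178; python3 - <<'E'
from h import *
for n in ["top","wrist"]:
    im=bot.read_camera(n);cv2.imwrite(f"pics/{n}1.png",im[:,:,::-1])
E
```

```text
clk 2.15 tip tub mm [-131.2   -1.3  300. ] F tub [-0.19  1.12 -0.32] rot err deg [-0.1 -0.   0.1] open 0.0006
to (-135.0, 0.0, 178.0) off [122.    3.8   1.2] ang [-0.1 -0.   0.1]
```

View pics/wrist1.png

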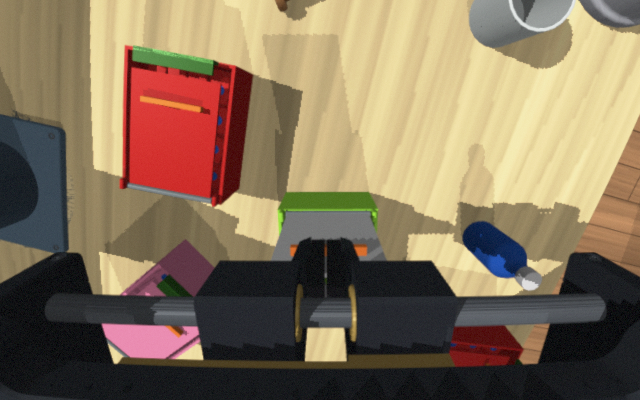

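View pics/top1.png

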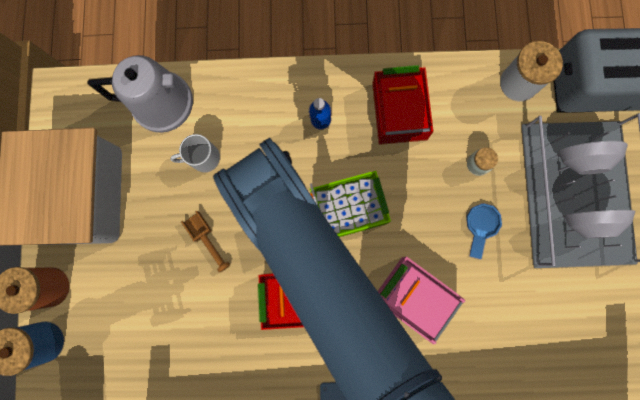

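The wrist view shows the hinge-side wall at (328,200). Below it are the grey flap and the ridge ends at x≈295 and 365, with the fingers at 326, so they're centred. I'll descend behind the flap.

move_arm:
  deltas:
    - {"offset": [40,4,1],"angular": [0,0,0]}
    - {"offset": [80,4,1],"angular": [0,0,0]}
    - {"offset": [122,4,1],"angular": [0,0,0]}
    - {"offset": [122,4,1],"angular": [0,0,0]}
    - {"offset": [122,4,1],"angular": [0,0,0]}

```text
clock: 2.75
position: [0.511, 0.1536, 0.345]
tool_rot: [0.702, -0.083, 0.702, 0.083]
ft_force: [1.5, 0.7, 1.1]
opening: 0.0003
```

```bash
python3 go.py -91 0 179 -75 0 178 -60 0 174 -46 0 168
```

```text
clk 2.75 tip tub mm [-136.1    0.2  179. ] F tub [-0.34  1.62  1.08] rot err deg [-0. -0.  0.] open 0.0003
to (-91.0, 0.0, 179.0) off [ -0.  -45.1  -0.3] ang [-0. -0.  0.]
to (-75.0, 0.0, 178.0) off [  1.  -61.1  -0.3] ang [-0. -0.  0.]
to (-60.0, 0.0, 174.0) off [  5.  -76.1  -0.3] ang [-0. -0.  0.]
to (-46.0, 0.0, 168.0) off [ 11.  -90.1  -0.3] ang [-0. -0.  0.]
```

move_arm:
  deltas:
    - {"offset": [0,-20,0],"angular": [0,0,0]}
    - {"offset": [0,-33,0],"angular": [0,0,0]}
    - {"offset": [0,-41,0],"angular": [0,0,0]}
    - {"offset": [0,-49,0],"angular": [0,0,0]}
    - {"offset": [1,-57,0],"angular": [0,0,0]}
    - {"offset": [2,-65,0],"angular": [0,0,0]}
    - {"offset": [4,-72,0],"angular": [0,0,0]}
    - {"offset": [6,-79,0],"angular": [0,0,0]}
    - {"offset": [9,-85,0],"angular": [0,0,0]}
    - {"offset": [11,-90,0],"angular": [0,0,0]}
    - {"offset": [11,-90,0],"angular": [0,0,0]}

```text
clock: 3.85
position: [0.5318, 0.0658, 0.3327]
tool_rot: [0.702, -0.083, 0.703, 0.083]
ft_force: [-0.7, 0.1, 0.5]
opening: 0.0003
```

```bash
python3 go.py -33 0 159 ; python3 - <<'E'
from h import *
for n in ["scene","wrist"]:
    im=bot.read_camera(n);cv2.imwrite(f"pics/{n}2.png",im[:,:,::-1])
crop("pics/scene2.png","pics/scene2c.png",225,90,150,150,4)
E
```

```text
clk 3.85 tip tub mm [-4.590e+01 -1.000e-01  1.667e+02] F tub [-0.24 -0.66  0.51] rot err deg [-0.  -0.1  0. ] open 0.0003
to (-33.0, 0.0, 159.0) off [  7.7 -12.9  -0.1] ang [-0.  -0.1  0. ]
```

View pics/scene2c.png

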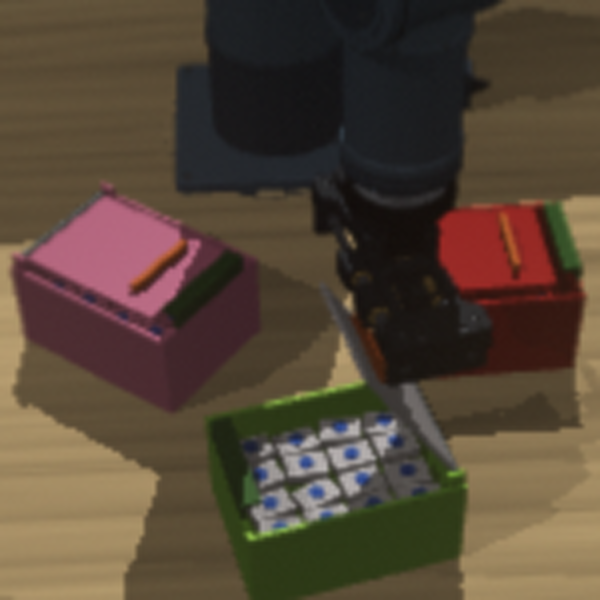

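View pics/wrist2.png

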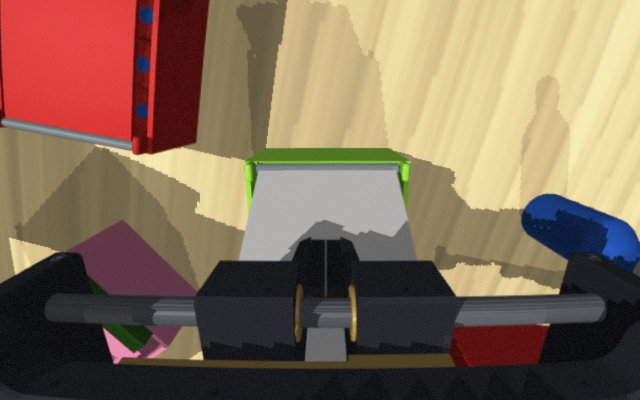

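The flap is tilting as planned, at about 60°, and the tub hasn't moved. Next I'll follow the arc down to about 10°.

move_arm:
  deltas:
    - {"offset": [3,-7,0],"angular": [0,0,0]}
    - {"offset": [7.5,-13.4,0],"angular": [0,0,0]}
    - {"offset": [12.7,-19.2,0],"angular": [0,0,0]}
    - {"offset": [18.3,-24.6,0],"angular": [0,0,0]}
    - {"offset": [24.4,-29.6,0],"angular": [0,0,0]}
    - {"offset": [31,-34,0],"angular": [0,0,0]}
    - {"offset": [37.9,-37.8,0],"angular": [0,0,0]}
    - {"offset": [45,-41,0],"angular": [0,0,0]}
    - {"offset": [52.5,-43.4,0],"angular": [0,0,0]}
    - {"offset": [60,-45.3,0],"angular": [0,0,0]}
    - {"offset": [60,-45.3,0],"angular": [0,0,0]}

```text
clock: 5.05
position: [0.542, 0.0221, 0.2721]
tool_rot: [0.702, -0.083, 0.703, 0.083]
ft_force: [0.1, -0.9, 0.0]
opening: 0.0004
```

```bash
python3 go.py 1 0 91 ; python3 - <<'E'
from h import *
for n in ["scene","wrist"]:
    im=bot.read_camera(n);cv2.imwrite(f"pics/{n}3.png",im[:,:,::-1])
crop("pics/scene3.png","pics/scene3c.png",225,120,150,130,4)
E
```

```text
clk 5.05 tip tub mm [ -1.1  -0.5 106.1] F tub [ 0.92 -0.17  0.04] rot err deg [ 0.  -0.1 -0. ] open 0.0004
to (1.0, 0.0, 91.0) off [15.1 -2.1  0.2] ang [ 0.  -0.1 -0. ]
```

View pics/scene3c.png

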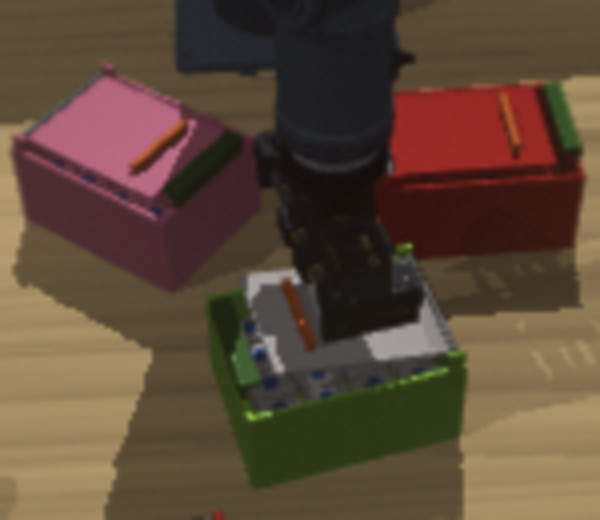

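View pics/wrist3.png

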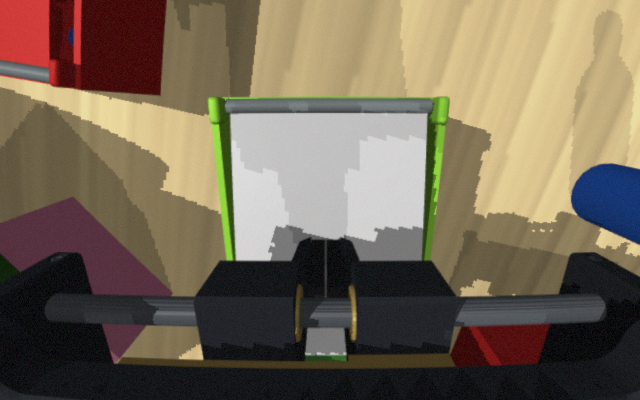

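The flap is at about 10° and its edge is short of the lip. I'll lower the last 15 mm slowly.

move_arm:
  deltas:
    - {"offset": [5,-1,0],"angular": [0,0,0]}
    - {"offset": [10,-2,0],"angular": [0,0,0]}
    - {"offset": [13,-2,0],"angular": [0,0,0]}
    - {"offset": [15,-2,0],"angular": [0,0,0]}
    - {"offset": [15.5,-2,0],"angular": [0,0,0]}
    - {"offset": [15.5,-2,0],"angular": [0,0,0]}
    - {"offset": [15.5,-2,0],"angular": [0,0,0]}

```text
clock: 5.85
position: [0.5428, 0.0206, 0.2578]
tool_rot: [0.702, -0.083, 0.702, 0.083]
ft_force: [-0.1, 0.9, 0.5]
opening: 0.0002
```

```bash
python3 go.py 17 0 90.5 
```

```text
clk 5.85 tip tub mm [ 0.6  0.3 91.8] F tub [-0.95  0.09  0.49] rot err deg [ 0. -0.  0.] open 0.0002
to (17.0, 0.0, 90.5) off [  1.3 -16.4  -0.3] ang [ 0. -0.  0.]
```

move_arm:
  deltas:
    - {"offset": [0.5,0,0],"angular": [0,0,0]}
    - {"offset": [1,0,0],"angular": [0,0,0]}
    - {"offset": [1,0,0],"angular": [0,0,0]}

```text
clock: 6.15
position: [0.5429, 0.0206, 0.2569]
tool_rot: [0.702, -0.083, 0.702, 0.083]
ft_force: [-1.3, -0.7, 3.1]
opening: 0.0005
```

```bash
python3 - <<'E'
from go import *
for n in ["scene","wrist"]:
    report()
    im=bot.read_camera(n);cv2.imwrite(f"pics/{n}4.png",im[:,:,::-1])
report()
crop("pics/scene4.png","pics/scene4c.png",265,160,90,90,6)
E
```

```text
clk 6.15 tip tub mm [ 0.6  0.4 90.9] F tub [ 0.36 -1.38  3.15] rot err deg [0. 0. 0.] open 0.0005
clk 6.2 tip tub mm [ 0.6  0.4 90.9] F tub [ 0.19 -0.11  1.94] rot err deg [0. 0. 0.] open 0.0007
clk 6.25 tip tub mm [ 0.6  0.4 90.9] F tub [-0.    0.08  2.23] rot err deg [0. 0. 0.] open 0.0003
```

View pics/scene4c.png

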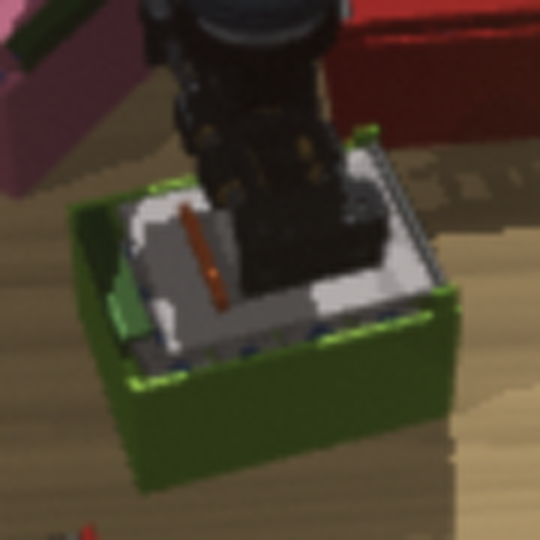

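It's flat at z≈90.9 with about 2 N. I'll press a touch more and advance towards the ridge.

move_arm:
  deltas:
    - {"offset": [0.5,0,0],"angular": [0,0,0]}
    - {"offset": [0.5,-3,0],"angular": [0,0,0]}
    - {"offset": [0.5,-6,0],"angular": [0,0,0]}
    - {"offset": [0.5,-9,0],"angular": [0,0,0]}
    - {"offset": [0.5,-12,0],"angular": [0,0,0]}
    - {"offset": [0.5,-14,0],"angular": [0,0,0]}
    - {"offset": [0.5,-14,0],"angular": [0,0,0]}

```text
clock: 6.95
position: [0.5463, 0.0064, 0.2563]
tool_rot: [0.702, -0.083, 0.702, 0.083]
ft_force: [-0.3, -1.2, 5.1]
opening: 0.0001
```

```bash
python3 - <<'E'
from go import *
report()
for n in ["scene","top"]:
    im=bot.read_camera(n);cv2.imwrite(f"pics/{n}5.png",im[:,:,::-1])
    report()
crop("pics/scene5.png","pics/scene5c.png",265,160,90,90,6)
E
```

```text
clk 6.95 tip tub mm [15.3  0.4 90.3] F tub [ 1.08 -0.58  5.13] rot err deg [-0.  0.  0.] open 0.0001
clk 7.0 tip tub mm [15.3  0.4 90.3] F tub [ 0.64 -0.52  5.12] rot err deg [-0.  0.  0.] open 0.0005
clk 7.05 tip tub mm [15.3  0.4 90.3] F tub [0.74 0.16 4.27] rot err deg [-0.  0.  0.] open 0.0005
```

View pics/scene5c.png

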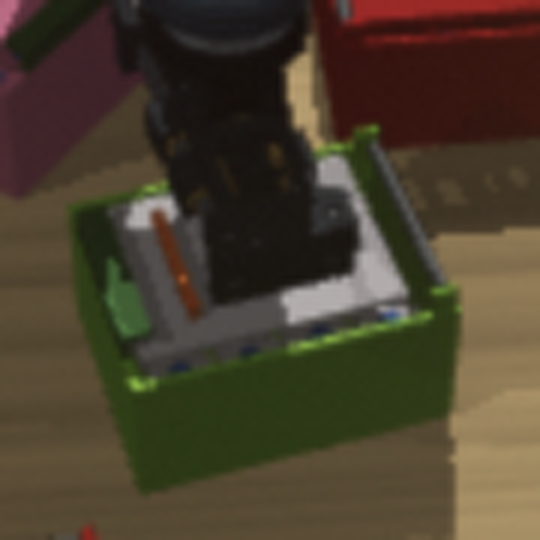

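Friction already carried the flap along with the finger, so I'll measure the actual slide from the ridge and check that the edge is under the lip.

```bash
python3 - <<'E'
from fit import *
p=[0.5424,0.0211,-1.3354,0]
for n,obsv in [('4',[(183,205),(222,310)]),('5',[(157,211),(197,316)])]:
    for y,c in zip((-35,35),obsv):
        uv=(np.array(c)+.5)/6-.5+[265,160]
        P=atz(S,uv,.1);d=P[:2]-p[:2];c_,s_=np.cos(p[2]),np.sin(p[2])
        x=1000*(c_*d[0]+s_*d[1]);print(n,'tub x',x,'y',1000*(-s_*d[0]+c_*d[1]),'slide',x-30)
# overlay
im=cv2.imread('pics/scene5.png');k=8;x0,y0=265,170
big=cv2.resize(im[y0:y0+70,x0:x0+90],None,fx=k,fy=k,interpolation=cv2.INTER_CUBIC)
def pl(P,col):
    q=((proj(S,np.array([w(p,a) for a in P]))-[x0,y0]+.5)*k-.5).astype(int);cv2.polylines(big,[q.reshape(-1,1,2)],False,col,1)
pl([(69,-45,97),(69,45,97)],(255,0,255));pl([(69,-45,101),(69,45,101)],(255,255,0))
for s_ in (0,8,16): pl([(62+s_,-52,91),(62+s_,52,91)],(0,0,255))
cv2.imwrite('pics/ov5.png',big)
E
```

```text
4 tub x 31.738544369513512 y -30.916907267149334 slide 1.7385443695135123
4 tub x 33.07144360344864 y 43.05693864904357 slide 3.0714436034486425
5 tub x 45.56087517852092 y -30.841178258879257 slide 15.560875178520917
5 tub x 45.83722412972925 y 43.09157791493588 slide 15.83722412972925
```

View pics/ov5.png

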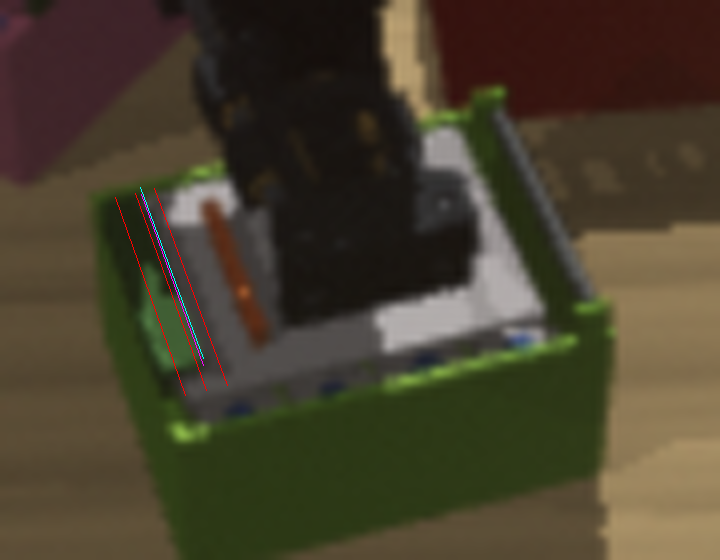

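View pics/top5.png

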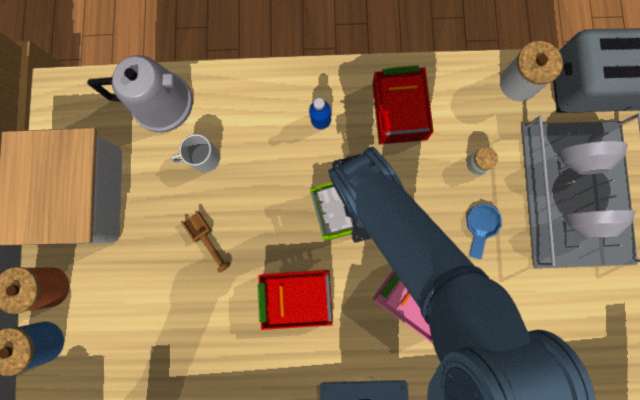

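By the ridge, the slide is now about 13–15 mm, and the lip is visible over the flap's edge, so it's tucked. To seat it by the ridge, I'll ease the pressing force and advance to the ridge in small steps, watching the push force.

move_arm:
  deltas:
    - {"offset": [-0.4,0,0],"angular": [0,0,0]}
    - {"offset": [-0.4,-3,0],"angular": [0,0,0]}
    - {"offset": [-0.4,-6,0],"angular": [0,0,0]}
    - {"offset": [-0.4,-9,0],"angular": [0,0,0]}
    - {"offset": [-0.4,-12,0],"angular": [0,0,0]}
    - {"offset": [-0.4,-12,0],"angular": [0,0,0]}

```text
clock: 7.65
position: [0.5489, -0.0053, 0.2565]
tool_rot: [0.702, -0.083, 0.702, 0.083]
ft_force: [0.3, 0.9, 3.6]
opening: 0.0003
```

```bash
python3 - <<'E'
from go import *
report()
for n in ["scene","wrist"]:
    im=bot.read_camera(n);cv2.imwrite(f"pics/{n}6.png",im[:,:,::-1])
    report()
crop("pics/scene6.png","pics/scene6c.png",265,160,90,90,6)
E
```

```text
clk 7.65 tip tub mm [27.3  0.2 90.5] F tub [-0.79  0.45  3.64] rot err deg [-0. -0.  0.] open 0.0003
clk 7.7 tip tub mm [27.2  0.2 90.6] F tub [-0.53  0.02  2.72] rot err deg [-0. -0.  0.] open 0.0004
clk 7.75 tip tub mm [27.2  0.2 90.6] F tub [-0.37 -0.1   1.9 ] rot err deg [-0. -0.  0.] open 0.0005
```

View pics/scene6c.png

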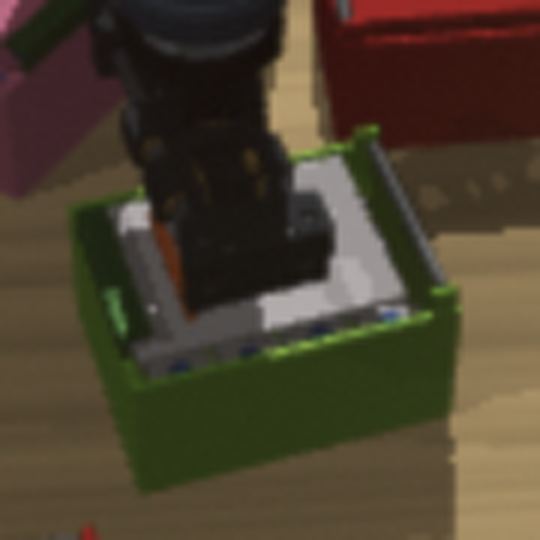

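move_arm:
  deltas:
    - {"offset": [0,-1.5,0],"angular": [0,0,0]}
    - {"offset": [0,-3,0],"angular": [0,0,0]}
    - {"offset": [0,-4,0],"angular": [0,0,0]}
    - {"offset": [0,-4,0],"angular": [0,0,0]}

```text
clock: 8.15
position: [0.5498, -0.0088, 0.2566]
tool_rot: [0.702, -0.083, 0.702, 0.083]
ft_force: [-0.5, 0.3, 1.6]
opening: 0.0003
```

```bash
python3 - <<'E'
from go import *
for n in ["scene","wrist"]:
    report()
    im=bot.read_camera(n);cv2.imwrite(f"pics/{n}7.png",im[:,:,::-1])
report()
crop("pics/scene7.png","pics/scene7c.png",265,160,90,90,6)
E
```

```text
clk 8.15 tip tub mm [30.8  0.2 90.6] F tub [-0.41 -0.45  1.65] rot err deg [ 0. -0.  0.] open 0.0003
clk 8.2 tip tub mm [30.8  0.3 90.6] F tub [-1.19 -1.01  1.71] rot err deg [ 0. -0.  0.] open 0.0005
clk 8.25 tip tub mm [30.8  0.2 90.6] F tub [-0.73 -0.26  2.18] rot err deg [ 0. -0.  0.] open 0.0006
```

View pics/scene7c.png

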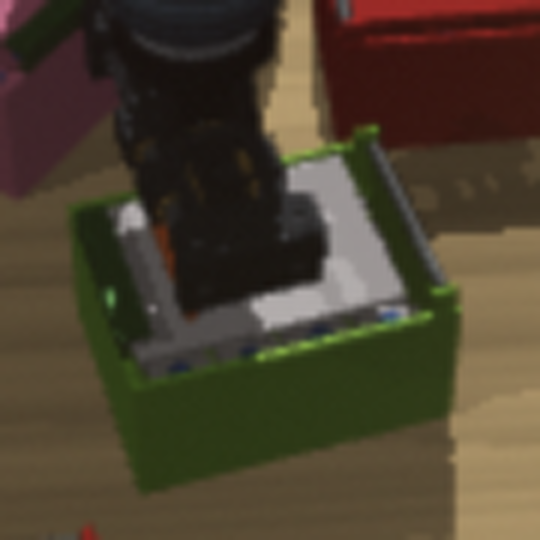

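View pics/wrist7.png

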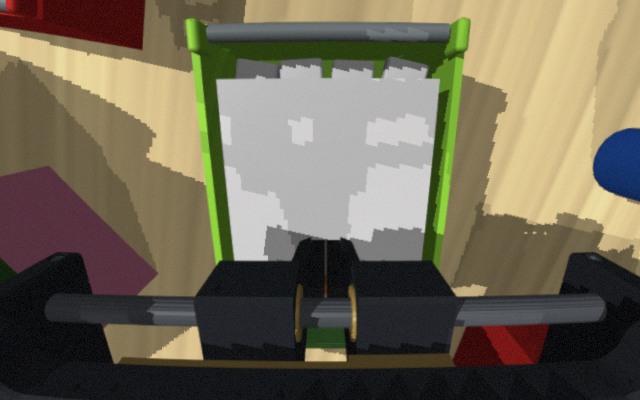

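move_arm:
  deltas:
    - {"offset": [0,-1,0],"angular": [0,0,0]}
    - {"offset": [0,-2,0],"angular": [0,0,0]}
    - {"offset": [0,-2,0],"angular": [0,0,0]}

```text
clock: 8.55
position: [0.5503, -0.0107, 0.2566]
tool_rot: [0.702, -0.083, 0.702, 0.083]
ft_force: [0.6, 0.5, 2.0]
opening: 0.0003
```

```bash
python3 - <<'E'
from go import *
for n in ["scene","wrist"]:
    report()
    im=bot.read_camera(n);cv2.imwrite(f"pics/{n}8.png",im[:,:,::-1])
report()
a=cv2.imread("pics/wrist7.png").astype(int);b=cv2.imread("pics/wrist8.png").astype(int)
for i in (7,8):
    g=cv2.cvtColor(cv2.imread(f"pics/wrist{i}.png"),cv2.COLOR_BGR2GRAY)
    print(i,g[15:95,290:296].mean(1).round().astype(int).tolist())
E
```

```text
clk 8.55 tip tub mm [32.8  0.3 90.6] F tub [-0.38  0.73  2.03] rot err deg [ 0. -0.  0.] open 0.0003
clk 8.6 tip tub mm [32.8  0.3 90.6] F tub [-0.85 -0.34  2.18] rot err deg [ 0. -0.  0.] open 0.0003
clk 8.65 tip tub mm [32.8  0.3 90.6] F tub [-1.25 -0.56  2.28] rot err deg [ 0. -0.  0.] open 0.0002
7 [174, 174, 173, 174, 174, 174, 154, 118, 104, 108, 111, 112, 114, 114, 114, 108, 104, 96, 92, 87, 81, 75, 67, 59, 52, 43, 43, 49, 50, 52, 50, 50, 49, 50, 50, 51, 49, 51, 50, 51, 51, 50, 50, 56, 74, 95, 98, 97, 98, 99, 101, 106, 141, 179, 191, 191, 190, 190, 191, 190, 190, 189, 189, 187, 186, 186, 185, 185, 185, 185, 186, 184, 185, 186, 186, 185, 185, 185, 185, 185]
8 [172, 165, 120, 104, 108, 110, 111, 113, 113, 113, 109, 103, 98, 92, 88, 82, 73, 68, 59, 52, 43, 40, 47, 50, 50, 51, 51, 50, 50, 50, 51, 50, 50, 50, 50, 49, 52, 51, 52, 55, 70, 94, 96, 97, 98, 99, 99, 105, 136, 174, 190, 190, 190, 190, 189, 190, 190, 190, 188, 186, 186, 185, 186, 186, 186, 186, 184, 184, 184, 185, 184, 186, 185, 184, 185, 186, 185, 184, 184, 184]
```

```bash
cat > meas.py <<'E'
from go import *
def run(tag):
    s=bot.get_state();report();im=bot.read_camera("wrist");cv2.imwrite(f"pics/wrist{tag}.png",im[:,:,::-1])
    C=cam("wrist",s);g=cv2.cvtColor(im,cv2.COLOR_RGB2GRAY).astype(float)
    out=[]
    for c0 in (250,290,360):
        col=g[:110,c0:c0+6].mean(1)
        # first crossing down from top into sustained white flap
        i=max(k for k in range(30,105) if col[k]<140 and col[k+1]>=140)
        v=i+(140-col[i])/(col[i+1]-col[i])
        P=atz(C,(c0+2.5,v),.091);d=P[:2]-[X0,Y0];out.append(1000*(np.cos(YAW)*d[0]+np.sin(YAW)*d[1]))
    print('flap rear edge tub x',np.round(out,2))
if __name__=="__main__": run(sys.argv[1])
E
python3 meas.py 9
```

```text
clk 8.65 tip tub mm [32.8  0.3 90.6] F tub [-1.25 -0.56  2.28] rot err deg [ 0. -0.  0.] open 0.0002
flap rear edge tub x [-60.62 -64.92 -63.76]
```

move_arm:
  deltas:
    - {"offset": [0,-1,0],"angular": [0,0,0]}
    - {"offset": [0,-1,0],"angular": [0,0,0]}
    - {"offset": [0,-1,0],"angular": [0,0,0]}

```text
clock: 9.0
position: [0.5504, -0.0111, 0.2566]
tool_rot: [0.702, -0.083, 0.702, 0.083]
ft_force: [0.1, 3.7, 2.6]
opening: 0.0001
```

```bash
python3 meas.py 10
```

```text
clk 9.0 tip tub mm [33.1  0.3 90.6] F tub [-3.55  0.92  2.63] rot err deg [ 0. -0. -0.] open 0.0001
flap rear edge tub x [-60.67 -64.85 -63.61]
```

The ridge contact now pushes back with about 3.5 N and the flap hasn't moved, so it's on its end stop with the slide at about 15–16 mm. I'll release: unload slightly, lift straight up, then look.

move_arm:
  deltas:
    - {"offset": [-0.3,1.3,0],"angular": [0,0,0]}
    - {"offset": [-4,1.5,0],"angular": [0,0,0]}
    - {"offset": [-15,2,0],"angular": [0,0,0]}
    - {"offset": [-50,2,0],"angular": [0,0,0]}
    - {"offset": [-100,2,0],"angular": [0,0,0]}
    - {"offset": [-150,40,0],"angular": [0,0,0]}
    - {"offset": [-180,80,0],"angular": [0,0,0]}
    - {"offset": [-200,120,0],"angular": [0,0,0]}
    - {"offset": [-200,150,-40],"angular": [0,0,0]}
    - {"offset": [-200,190,-60],"angular": [0,0,0]}
    - {"offset": [-200,230,-60],"angular": [0,0,0]}
    - {"offset": [-200,240,-60],"angular": [0,0,0]}

```text
clock: 10.25
position: [0.4338, 0.2116, 0.4581]
tool_rot: [0.703, -0.085, 0.701, 0.086]
ft_force: [0.7, 0.0, 0.1]
opening: 0.0004
```

```bash
python3 - <<'E'
from go import *
report()
for n in ["scene","top"]:
    im=bot.read_camera(n);cv2.imwrite(f"pics/{n}11.png",im[:,:,::-1])
crop("pics/scene11.png","pics/scene11c.png",265,160,90,90,6)
crop("pics/top11.png","pics/top11c.png",295,160,110,90,7)
E
```

```text
clk 10.25 tip tub mm [-210.7  -60.9  292.1] F tub [0.1  0.64 0.11] rot err deg [ 0.4  0.1 -0. ] open 0.0004
```

View pics/scene11c.png

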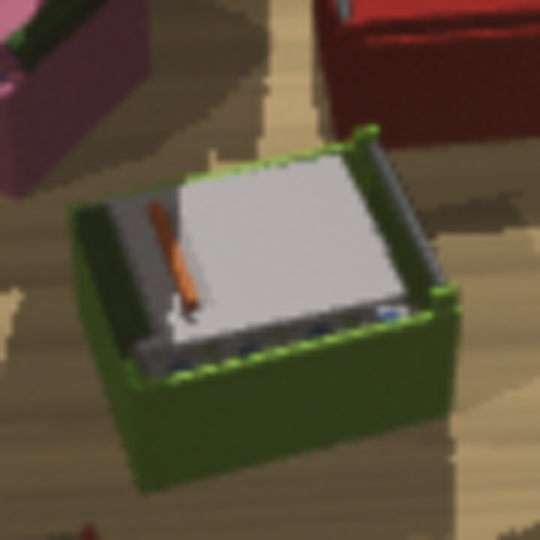

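View pics/top11c.png

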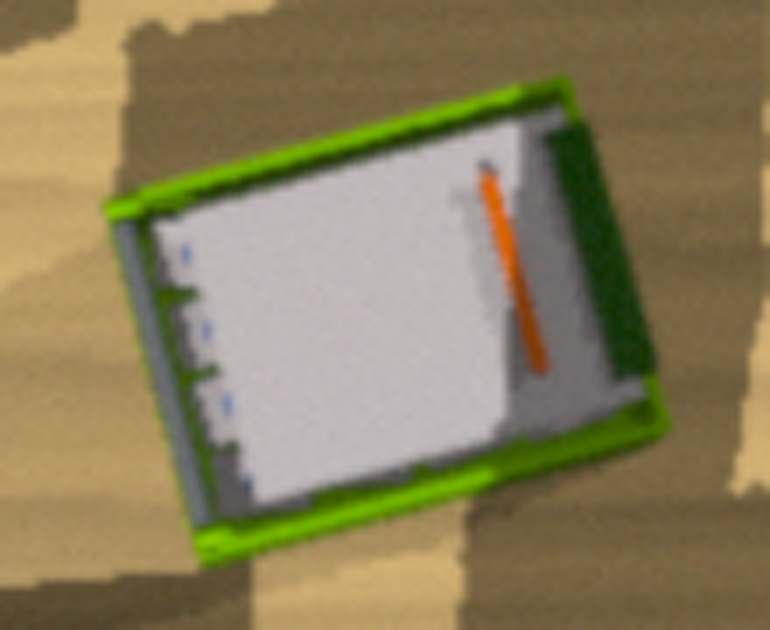

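View pics/top11.png

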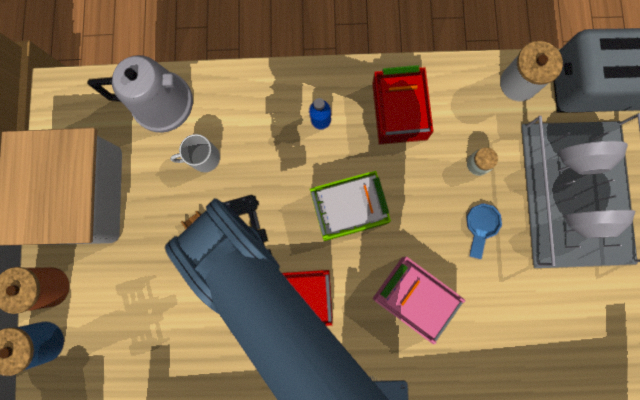

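Released and flat: the ridge runs (487,175)–(540,372) in the top crop, the lip overlaps the flap's edge, and the tub corners are at the same pixels as at the start. Last numeric check of the slide:

```bash
python3 - <<'E'
from fit import *
p=[0.5424,0.0211,-1.3354]
def tubxy(C,uv,z):
    d=(atz(C,uv,z)-[p[0],p[1],0])[:2]*1000;c,s_=np.cos(p[2]),np.sin(p[2]);return (c*d[0]+s_*d[1]).round(1),(-s_*d[0]+c*d[1]).round(1)
im=cv2.imread('pics/top11.png')
hsv=cv2.cvtColor(im,cv2.COLOR_BGR2HSV);m=cv2.inRange(hsv[180:215,355:380],(3,150,100),(20,255,255))
v,u=np.nonzero(m);print('top ridge centroid slide',tubxy(T,(u.mean()+355,v.mean()+180),.098),'-30')
im=cv2.imread('pics/scene11.png');hsv=cv2.cvtColor(im,cv2.COLOR_BGR2HSV);m=cv2.inRange(hsv[185:220,285:305],(3,130,60),(20,255,255))
v,u=np.nonzero(m);print('scene ridge centroid',tubxy(S,(u.mean()+285,v.mean()+185),.096),len(u))
print('top lip inner edge',tubxy(T,t((555,135)),.101),tubxy(T,t((613,375)),.101),'rear corner',tubxy(T,t((570,78)),.085))
im=bot.read_camera("scene");cv2.imwrite("pics/scene12.png",im[:,:,::-1]);a=cv2.imread("pics/scene11.png").astype(int);print('diff tub',abs(a-im[:,:,::-1])[160:250,265:355].mean())
print(bot.get_state()['clock'])
E
```

```text
top ridge centroid slide (np.float64(45.9), np.float64(1.9)) -30
scene ridge centroid (np.float64(45.3), np.float64(-3.6)) 38
top lip inner edge (np.float64(72.2), np.float64(43.4)) (np.float64(68.6), np.float64(-41.8)) rear corner (np.float64(84.7), np.float64(63.8))
diff tub 0.558641975308642
10.4
```

The slide is 15.3–15.9 mm in both views, which is home, and the flap stays flat with the arm clear. I'm handing the job in.

```bash
python3 -c "
from cell import bot
print(bot.finish_job())"
```

```text
the job is handed in; nothing more can be done
None
```

The lime green tub is shut: its flap lies flat, with its edge tucked under the dark green lip. I pushed the flap over with closed fingertips, pressed it flat with about 2–5 N, and slid it under the lip. The job was handed in at 10.4 s.

- **Slide by friction, not by the ridge:** about 13 mm of the slide happened as I moved the pressed fingers towards the ridge, because friction carried the flap along. When I then pushed on the ridge, it held at about 3.5 N and did not move. I took that as the end stop.
- **Final position:** after letting go, the ridge showed a slide of 15.9 mm in the top view and 15.3 mm in the scene view, out of 16 mm. In both views the lip covers the flap's edge. The flap stayed flat from release to hand-in, a little over 1 s.
- **Tub and other things:** the tub's corners are at the same pixels in the top view as at the start. The other things look undisturbed, but the arm partly hid the scoop in the last top view and I did not measure the bystanders.
- **Disagreement:** the scene view read 2–3 mm of slide just after the flap was pressed flat. This may be measuring error or a real small slide. Either way it was under the 7 mm limit.

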